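# Put two video-call light bars on charge, battery end down

## Robot

A 7-joint arm with a two-finger parallel gripper is mounted at the origin on a cart in front of the work surface, level with it; the furniture and walls round the work are solid. World frame = base frame: x ahead of the robot, y to its left, z up, the work surface at z = 0. Lengths are in m, angles in degrees, forces in N, time in s.
With the tool pointing down it reaches from about 0.425 to 0.875 m from the base axis. Payload 4.7 kg.
Tool frame: the origin (TCP) lies between the finger pads; the fingertips stand 8 mm ahead of it and the grasp point (between the pads) lies 11 mm behind it (env.tip_extent is the distance from the TCP to the fingertips, in m); z points along the fingers, y is the line along which they close (so a half turn about z gives the same grasp; the last joint's range is limited). The gripper opens to 87 mm and grips with 3 to 60 N. Pads are 19 mm wide; open, the fingers measure 117 mm over their backs; the gripper's body (75 mm by 190 mm) begins 51 mm behind the grasp point.
Start: joints at [-76.312, 18.392, -4.016, 83.108, 1.295, 78.541, -3.26], TCP at [0.145, 0.634, 0.231] pointing down, gripper open.
Joint ranges: [-163.93, 163.93], [-17.29, 119.83], [-79.2, 71.16], [3.27, 140.29], [-89.18, 269.18], [5.43, 117.66], [-154.24, 154.24]. Speed limits (degrees/s): [147.25, 147.25, 180, 180, 180, 180, 180].

## Interface

Orientations are given as [roll, pitch, yaw] about the fixed x, y, z axes, in that order (R = Rz(yaw) Ry(pitch) Rx(roll)).
In Python, from cell import sensors, vision, workorder, env gives the robot as it stands.
- The arm moves only by the tool drive_tool, never from a script. Its argument "moves" is a list of rows, each an object of numbers: "x", "y", "z": the shift along the tool's x, y, z in mm; "rx", "ry", "rz": the turn, a rotation vector about the tool's x, y, z in rad; "fingers": the closure, from -1 (fully open) to 1 (shut). In form: [{"x": .., "y": .., "z": .., "rx": .., "ry": .., "rz": .., "fingers": ..}, ...]. A call has 1 to 20 rows; each row is the pose to reach, as a shift and turn from the pose commanded when the call began, along the tool's axes at that moment; what a row does not reach only later rows make up. A row lasts 1/8 s, in which the tool goes at most 62.5 mm and 10.7 degrees, less where a joint would pass 70% of its speed; a pose out of reach is approached as far as the arm can. A call with a gripper value outside its range is refused whole. The fingers move at their own pace and stop on an object; "force" is the grip in N (left out, the last holds). Time passes only in rows, so rows that repeat a pose let the fingers close. It gives the time, the measured TCP pose, the force, the opening and the grip force at its end, in the units of the state.
- sensors.get_obs(): the state, without advancing time (a new reading comes with each control period).
- vision.read_camera(name): name is "scene" or "top"; returns a dict with "image" (384x512x3 uint8, red, green, blue), "fx", "fy", "cx", "cy" (pixels), "R" (3x3) and "t" (3): a world point X has camera coordinates R X + t. Camera axes: x right, y down, z forward; pixel columns grow to the right and rows downward; lengths in m; the calibration is good to about 2 mm. A picture is of the moment at which its call begins. There is no depth.
- workorder.sign_off(): hands the job in; it is judged then, once.
The state is a dict: "time_s": time; "qpos": joint angles; "joint_velocities": joint speeds; "effort": joint torques, N m; "tool_pos": TCP position; "tool_rot": TCP orientation; "force": force on the tool from outside, world axes, zero at the start; "wrist_torque": the same for the moment, N m; "grip_width": finger opening in m; "grasp_force": force on a finger pad.
Only numpy, scipy, OpenCV 4.12 (cv2) and the standard library are available. Lean on these libraries where they do the work, as an engineer would, in place of code of your own. Each camera call takes 0.05 s, during which the arm holds its last target. There are 200 camera calls.

## Task

The video call is over: put the two light bars back on their charging docks, the orange-capped bar in the orange dock and the blue-capped bar in the blue one, each with its battery end (the heavy end) down at the foot stop, since only that end charges. The ends look alike, so lift each bar at mid-length to feel which end is heavy; lay it gently in its sloping cradle, right down against the foot stop, let go, and leave everything else on the desk where it is.

Things in the scene. Friction and masses are not known exactly. Their poses are not given: they have to be found in the camera images.
- orange_bar: warm-white light bar, loose, 0.26 to 0.31 kg: 180 mm long, 30 x 30 mm square section, aluminium with a white light strip on top and a 20 mm orange cap on each end. Starts on the desk, pointing roughly away from the robot, strip up. The ends look alike; neither look nor axes tell which holds the battery. Origin: middle of its underside; y along its length, z up to the strip.
- orange_bar_mid (a point): the middle of the orange bar, 15 mm above its underside; axes as the bar's. The battery (0.16 kg, boxed in with 2 mm of play) is centred 54 mm from here towards one end, a different one from time to time; held level at mid-length the bar pulls down towards that end with about 0.08 N m.
- orange_dock: charging dock of the orange bar, fixed to the desk: a black foot plate 150 x 76 x 8 mm carrying a sloping cradle with orange lower parts. Origin: on the desk under the middle of a stored bar; x points away from its low end, which is to the right, z up.
- orange_cradle: cradle of the orange dock, sloping at 35 degrees, low end towards the right. Origin: where the middle of a stored bar lies, 86 mm above the desk; x up the slope along the bar, y across, z square off the slope (up and to the right). The bar rests on two saddles (x -84 to -52 and 40 to 72 mm, floors at z -15 mm), its low end on the foot stop (face at x -90 mm, top at z +9 mm).
- orange_cradle_seat (a point): same point and axes as the orange cradle. The saddles' cheeks are 35 mm apart, flaring outward above z -5 mm up to z +6 mm; between the saddles there is only a spine 20 mm wide, top at z -21 mm, so that fingers can straddle the bar at mid-length.
- orange_cradle_low (a point): point in the orange cradle where the middle of the battery lies when the orange bar is stored rightly: 54 mm down the slope from the cradle's origin.
- blue_bar: cool-white light bar, loose, 0.26 to 0.31 kg: 180 mm long, 30 x 30 mm square section, aluminium with a white light strip on top and a 20 mm blue cap on each end. Starts on the desk, pointing roughly away from the robot, strip up. The ends look alike; neither look nor axes tell which holds the battery. Origin: middle of its underside; y along its length, z up to the strip.
- blue_bar_mid (a point): the middle of the blue bar, 15 mm above its underside; axes as the bar's. The battery (0.16 kg, boxed in with 2 mm of play) is centred 54 mm from here towards one end, a different one from time to time; held level at mid-length the bar pulls down towards that end with about 0.08 N m.
- blue_dock: charging dock of the blue bar, fixed to the desk: a black foot plate 150 x 76 x 8 mm carrying a sloping cradle with blue lower parts. Origin: on the desk under the middle of a stored bar; x points away from its low end, which is to the right, z up.
- blue_cradle: cradle of the blue dock, sloping at 35 degrees, low end towards the right. Origin: where the middle of a stored bar lies, 86 mm above the desk; x up the slope along the bar, y across, z square off the slope (up and to the right). The bar rests on two saddles (x -84 to -52 and 40 to 72 mm, floors at z -15 mm), its low end on the foot stop (face at x -90 mm, top at z +9 mm).
- blue_cradle_seat (a point): same point and axes as the blue cradle. The saddles' cheeks are 35 mm apart, flaring outward above z -5 mm up to z +6 mm; between the saddles there is only a spine 20 mm wide, top at z -21 mm, so that fingers can straddle the bar at mid-length.
- blue_cradle_low (a point): point in the blue cradle where the middle of the battery lies when the blue bar is stored rightly: 54 mm down the slope from the cradle's origin.
- glue_stick: red and yellow glue stick, 28 mm across and 86 mm tall, loose, standing between the docks. Origin: middle of its foot.
- stapler: black stapler, 34 x 130 x 56 mm, loose, lying farther back, behind the docks. Origin: middle of its underside; long axis y.
- mug: white mug, 95 mm tall, loose, on a wooden coaster at the right. Origin: middle of its foot.
- mouse: black computer mouse, 113 x 62 x 35 mm, loose, at the left. Origin: middle of its underside.

How it is judged:
By the outcome, as a careful person would: the job done as asked, in the order asked, and still so for the second after the job is handed in, with the robot touching nothing.
It also fails if it takes over 64 s, if anything falls off the work surface, if the arm or the gripper's body presses on something with over 40 N, if the wrist force passes 120 N, or if a joint passes its speed limit or range.

## Working session

There is one attempt and no reset: what is moved stays moved. The work goes in short steps, Python scripts to look and compute and a tool call to move; the robot and the scene stay as the last step left them, time stands still between calls to the robot, and variables do not carry over. Pictures are saved under pics/ and viewed, at most 10 in all, crops included, and the job is handed in when it is done.

Besides the shell and the picture viewer there is one more tool, called after "Emit:" as name(argument=value, ...) on one line, values as JSON. drive_tool: Moves the arm, as the interface text tells. Its arguments: {"type":"object","properties":{"moves":{"type":"array"},"force":{"type":"number"}},"required":["moves"]}

```bash
mkdir -p pics; ls; python3 - <<'E'
from cell import sensors, vision, workorder, env
import cv2,numpy as np
for n in("scene","top"):
    c=vision.read_camera(n); im=c["image"]; np.savez(f"/tmp/{n}.npz",**c)
    cv2.imwrite(f"pics/{n}0.png",cv2.cvtColor(im,cv2.COLOR_RGB2BGR))
    print(n,c["fx"],c["cx"],c["cy"],np.round(-c["R"].T@c["t"],3),np.round(c["R"],3).tolist())
print(sensors.get_obs(), env.tip_extent)
E
```

```text
pics
scene 350.1273765410369 252.1642529729057 194.08365318054345 [0.219 0.469 0.743] [[-0.861, -0.507, -0.02], [-0.336, 0.599, -0.727], [0.381, -0.62, -0.686]]
top 439.32016113519893 250.65923527388867 192.75668374121923 [ 0.441 -0.121  1.521] [[0.026, -1.0, 0.004], [-0.995, -0.026, -0.1], [0.1, -0.001, -0.995]]
{'time_s': 0.1, 'qpos': array([-76.31161599,  18.43378197,  -4.0150649 ,  83.16953405,
         1.29301469,  78.54035843,  -3.25827743]), 'joint_velocities': array([ 0.02200296, -0.11406557,  0.07120182, -0.14277878,  0.06540313,
       -0.03657713,  0.02119522]), 'effort': array([-3.62564924e-04, -4.92570877e+01, -4.05866252e-01, -3.13396454e+01,
       -6.41759299e-02,  3.95805726e-02,  6.23122810e-05]), 'tool_pos': array([0.1448282 , 0.6331552 , 0.22956826]), 'tool_rot': array([-1.79901446e+02,  3.73524486e-03,  1.67122133e+02]), 'force': array([ 0.16024433, -0.35542042,  0.79956342]), 'wrist_torque': array([0.00965745, 0.00485291, 0.04793498]), 'grasp_force': 0.0, 'grip_width': 0.08699263247464359} 0.008
```

View pics/top0.png

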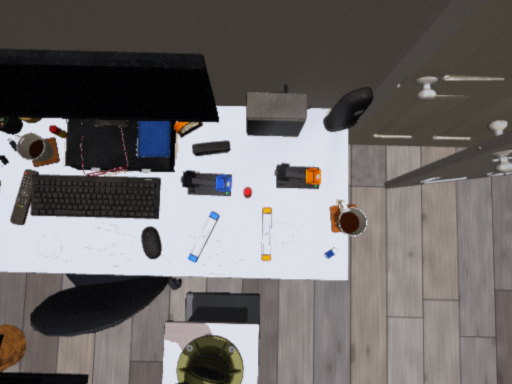

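View pics/scene0.png

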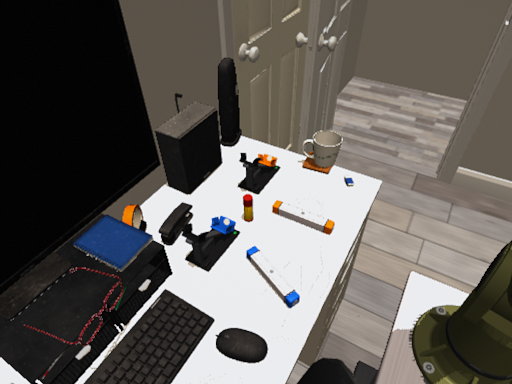

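```bash
python3 - <<'E'
import cv2,numpy as np
t=cv2.imread("pics/top0.png");s=cv2.imread("pics/scene0.png")
f=lambda im,x,y,w,h,k:cv2.resize(im[y:y+h,x:x+w],None,fx=k,fy=k,interpolation=cv2.INTER_CUBIC)
a=np.hstack([f(t,175,160,66,50,6),f(t,265,150,66,50,6)])
b=np.hstack([f(s,180,205,66,66,6),f(s,230,140,66,66,6)])
cv2.imwrite("pics/crop.png",cv2.resize(np.vstack([a,b]),None,fx=.85,fy=.85))
E
```

```text
(no output)
```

View pics/crop.png

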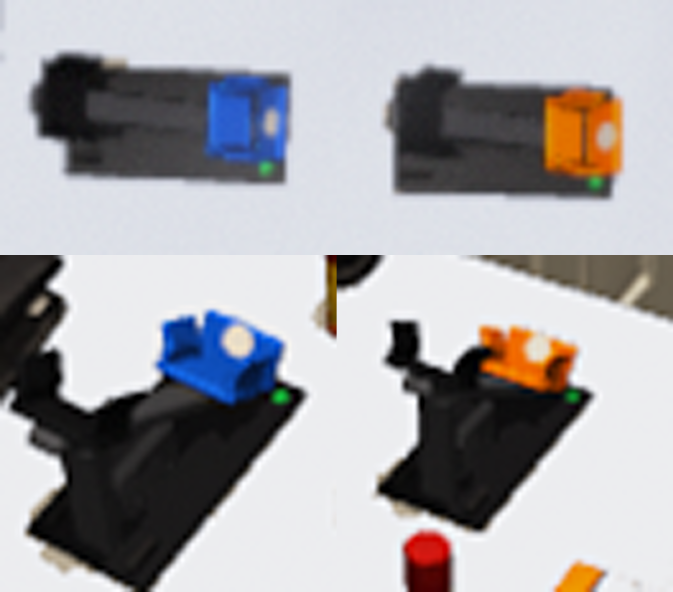

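```bash
cat > h.py <<'E'
import cv2,numpy as np
from cell import vision,sensors
class Cam:
    def __init__(s,n,live=True):
        c=vision.read_camera(n) if live else np.load(f"/tmp/{n}.npz")
        s.im=c["image"];s.K=np.array([[c["fx"],0,c["cx"]],[0,c["fy"],c["cy"]],[0,0,1]]);s.R=c["R"];s.t=c["t"];s.C=-s.R.T@s.t
        s.hsv=cv2.cvtColor(s.im,cv2.COLOR_RGB2HSV)
    def ray(s,p): return s.R.T@np.linalg.solve(s.K,np.r_[p,1])
    def at(s,p,z): d=s.ray(p); return s.C+d*(z-s.C[2])/d[2]
    def proj(s,X): q=s.K@(s.R@np.asarray(X,float)+s.t); return q[:2]/q[2]
def tri(a,pa,b,pb):
    A=np.c_[a.ray(pa),-b.ray(pb)];k=np.linalg.lstsq(A,b.C-a.C,rcond=None)[0]
    P,Q=a.C+k[0]*a.ray(pa),b.C+k[1]*b.ray(pb);return (P+Q)/2,np.linalg.norm(P-Q)
HUE={"orange":((8,150,120),(22,255,255)),"blue":((105,150,80),(125,255,255)),"green":((45,100,60),(80,255,255))}
def blobs(c,col,amin=8,roi=None):
    m=cv2.inRange(c.hsv,*HUE[col])
    if roi: z=np.zeros_like(m);x,y,w,h=roi;z[y:y+h,x:x+w]=m[y:y+h,x:x+w];m=z
    n,l,st,ce=cv2.connectedComponentsWithStats(m)
    return [(ce[i].round(2),st[i].tolist()) for i in range(1,n) if st[i,4]>=amin]
E
python3 - <<'E'
from h import *
T=Cam("top",0);S=Cam("scene",0)
rt=(175,165,160,105);rs=(180,145,160,165)
for col in("orange","blue","green"):
    for n,c,r in(("T",T,rt),("S",S,rs)):
        for ce,st in blobs(c,col,4 if col=="green" else 12,r): print(col,n,ce,st,np.round(c.at(ce,.03),4))
# spine grey: print V rows across the docks in top
for x in(195,200,205,210,213): print(x,T.hsv[174:198,x,2].tolist())
for x in(285,290,295,300,303): print(x,T.hsv[164:190,x,2].tolist())
E
```

```text
orange T [312.59 175.88] [306, 168, 15, 17, 218] [ 0.6551 -0.3331  0.03  ]
orange T [332.61 217.67] [331, 207, 4, 25, 76] [ 0.5138 -0.4028  0.03  ]
orange T [266.72 209.92] [263, 208, 8, 5, 25] [ 0.5342 -0.1786  0.03  ]
orange T [264.86 256.29] [262, 255, 8, 5, 21] [ 0.378  -0.1759  0.03  ]
orange S [266.27 159.98] [258, 154, 19, 13, 126] [ 0.6582 -0.3398  0.03  ]
orange S [315.78 167.03] [303, 161, 28, 11, 102] [ 0.5013 -0.3847  0.03  ]
orange S [276.5  205.32] [273, 201, 9, 13, 56] [ 0.5308 -0.1692  0.03  ]
orange S [247.9 211.2] [244, 207, 8, 10, 61] [ 0.5903 -0.1089  0.03  ]
orange S [328.8  225.92] [325, 220, 9, 14, 84] [ 0.3721 -0.1688  0.03  ]
blue T [222.21 182.86] [215, 175, 16, 17, 194] [ 0.6227 -0.0245  0.03  ]
blue T [213.76 215.35] [210, 212, 9, 8, 34] [0.511  0.0006 0.03  ]
blue T [329.27 253.5 ] [326, 251, 7, 6, 30] [ 0.3929 -0.3925  0.03  ]
blue T [192.45 257.76] [189, 255, 8, 7, 29] [0.3668 0.0672 0.03  ]
blue S [221.73 225.02] [211, 216, 24, 18, 243] [ 0.6256 -0.0293  0.03  ]
blue S [251.69 250.41] [247, 246, 11, 10, 59] [0.5109 0.0045 0.03  ]
blue S [291.88 297.63]
[... 710 characters left out ...]
4, 74, 72, 90, 201, 229, 231]
213 [92, 64, 60, 63, 65, 64, 65, 74, 75, 79, 79, 76, 68, 70, 72, 77, 77, 77, 78, 76, 83, 164, 219, 231]
285 [68, 44, 37, 39, 45, 49, 49, 51, 48, 50, 51, 56, 49, 35, 30, 29, 31, 56, 66, 64, 64, 66, 64, 90, 203, 231]
290 [219, 216, 144, 75, 59, 61, 60, 64, 70, 72, 73, 73, 68, 47, 46, 56, 56, 58, 61, 64, 60, 65, 62, 79, 203, 230]
295 [231, 228, 152, 75, 57, 58, 58, 58, 65, 70, 74, 72, 69, 58, 49, 60, 61, 61, 62, 61, 62, 63, 59, 79, 204, 232]
300 [231, 229, 166, 90, 60, 55, 55, 53, 53, 68, 69, 75, 68, 66, 44, 48, 55, 55, 62, 60, 62, 60, 59, 65, 160, 220]
303 [231, 228, 168, 86, 57, 54, 54, 56, 55, 68, 68, 75, 69, 69, 61, 54, 57, 58, 56, 58, 57, 60, 58, 68, 159, 220]
```

```bash
python3 - <<'E'
from h import *
T=Cam("top",0);S=Cam("scene",0)
V=T.hsv[...,2].astype(float)
def edge(prof,idx): # subpixel crossing of 150
    for i in range(len(prof)-1):
        a,b=prof[i],prof[i+1]
        if (a-150)*(b-150)<=0 and a!=b: return idx[i]+(150-a)/(b-a)
for nm,cols,r0,rows_r,cr in(("blue",range(194,226,3),192,range(186,195),226),("orange",range(283,316,3),182,range(180,187),312)):
    ne=[T.at((c,edge(V[r0:r0+10,c],range(r0,r0+10))),.008)[:2] for c in cols]
    fe=[T.at((c,edge(V[r0-8:r0-25:-1,c],range(r0-8,r0-25,-1))),.008)[:2] for c in cols]
    re=[T.at((edge(V[r,cr-6:cr+14],range(cr-6,cr+14)) or 0,r),.008)[:2] for r in rows_r]
    mid=cols[0]
    le=[T.at((edge(V[r,mid:mid-18:-1],range(mid,mid-18,-1)) or 0,r),.008)[:2] for r in rows_r]
    for k,e in(("near",ne),("far",fe),("right",re),("left",le)): print(nm,k,np.round(e,4).tolist())
# white disc on foot stop
for nm,rt,rs in(("blue",(222,175,10,17),(215,214,20,22)),("orange",(313,167,10,17),(258,152,22,18))):
    ps=[]
    for c,(x,y,w,h) in((T,rt),(S,rs)):
        q=c.hsv[y:y+h,x:x+w].astype(int); m=((q[...,1]<150)&(q[...,2]>110)).astype(np.uint8)
        n,l,st,ce=cv2.connectedComponentsWithStats(m); print([(ce[i].round(1)+(x,y),st[i].tolist()) for i in range(1,n)])
E
```

```text
blue near [[0.583, 0.0732], [0.5832, 0.0628], [0.5829, 0.0524], [0.5832, 0.042], [0.5833, 0.0317], [0.5836, 0.0213], [0.5828, 0.0109], [0.583, 0.0005], [0.5818, -0.0099], [0.5822, -0.0203], [0.5816, -0.0307]]
blue far [[0.6627, 0.0763], [0.6543, 0.0655], [0.657, 0.0552], [0.6579, 0.0448], [0.6583, 0.0344], [0.6586, 0.024], [0.6528, 0.0133], [0.6531, 0.0029], [0.6484, -0.0077], [0.6359, -0.0185], [0.6441, -0.0287]]
blue right [[0.6146, -0.0288], [0.6111, -0.0286], [0.6076, -0.028], [0.6043, -0.0344], [0.5801, 0.7435], [0.5978, -0.0517], [0.5939, -0.0363], [0.5904, -0.0366], [0.5874, -0.0527]]
blue left [[0.6109, 0.1094], [0.6077, 0.1], [0.6044, 0.0921], [0.6009, 0.0927], [0.5974, 0.0925], [0.594, 0.0924], [0.5905, 0.0923], [0.587, 0.0917], [0.584, 0.0743]]
orange near [[0.6148, -0.2342], [0.615, -0.2446], [0.6152, -0.255], [0.6155, -0.2654], [0.6157, -0.2758], [0.6152, -0.2862], [0.6151, -0.2966], [0.6154, -0.307], [0.634, -0.3172], [0.6323, -0.3276], [0.6306, -0.338]]
orange far [[0.6993, -0.2326], [0.6942, -0.2431], [0.6874, -0.2537], [0.684, -0.2642], [0.6844, -0.2747], [0.6855, -0.2851], [0.6857, -0.2956], [0.686, -0.306], [0.6809, -0.3165], [0.6822, -0.327], [0.6736, -0.3375]]
orange right [[0.6438, -0.3371], [0.6403, -0.3365], [0.6079, 0.7459], [0.633, -0.3254], [0.6304, -0.3571], [0.6265, -0.3441], [0.6234, -0.3574]]
orange left [[0.6404, -0.2103], [0.6369, -0.2103], [0.6334, -0.2104], [0.6299, -0.2105], [0.6265, -0.2106], [0.623, -0.2106], [0.6195, -0.2106]]
[(array([226.5, 175.5]), [4, 0, 2, 2, 2]), (array([230.5, 184.8]), [5, 0, 5, 17, 22]), (array([226.2, 183.5]), [2, 4, 6, 10, 35]), (array([222.5, 191. ]), [0, 16, 2, 1, 2])]
[(array([226. , 217.6]), [0, 0, 20, 11, 131]), (array([234. , 226.5]), [19, 11, 1, 4, 4])]
[(array([319.6, 174. ]), [0, 0, 10, 17, 65])]
[(array([271.9, 156.3]), [0, 0, 22, 15, 143]), (array([258. , 156.5]), [0, 4, 1, 2, 2]), (array([279., 169.]), [21, 17, 1, 1, 1])]
```

```bash
python3 - <<'E'
from h import *
T=Cam("top",0);S=Cam("scene",0)
V=T.hsv[...,2].astype(float)
s,c_=np.sin(np.radians(35)),np.cos(np.radians(35))
for nm,y0,pts in(("blue",.019,[(195,180.4),(200,181.1),(205,182),(210,182.6),(213,183)]),("orange",-.284,[(290,174),(295,174.1),(300,175.1),(303,175.4)])):
    for p in pts:
        z=.07
        for _ in range(20):
            X=T.at(p,z); z=.086+((X[1]-y0)/c_)*s-.021/c_  # vertical height of spine-top line above y
        print(nm,p,X.round(4))
# predicted disc/foot stop position for centred dock
for nm,o in(("blue",(.621,.019)),("orange",(.651,-.284))):
    for lx,lz,ly in((-90,9,0),(-90,-15,0),(-98,9,0),(-52,6,19),(-52,6,-19),(40,6,19),(40,6,-19),(72,6,19),(72,6,-19),(-84,6,19),(-84,6,-19)):
        P=np.array([o[0]-ly/1e3,o[1]+(lx*c_-lz*s)/1e3,.086+(lx*s+lz*c_)/1e3]); print(nm,lx,lz,ly,P.round(3),T.proj(P).round(1),S.proj(P).round(1))
E
```

```text
blue (195, 180.4) [0.6212 0.0612 0.0899]
blue (200, 181.1) [0.6206 0.0459 0.0792]
blue (205, 182) [0.6194 0.0304 0.0684]
blue (210, 182.6) [0.6192 0.0147 0.0574]
blue (213, 183) [0.6189 0.0052 0.0507]
orange (290, 174) [ 0.6517 -0.2508  0.0836]
orange (295, 174.1) [ 0.6536 -0.2686  0.0712]
orange (300, 175.1) [ 0.6525 -0.2867  0.0585]
orange (303, 175.4) [ 0.6529 -0.2978  0.0507]
blue -90 9 0 [ 0.621 -0.06   0.042] [232.4 183.2] [229.  215.5]
blue -90 -15 0 [ 0.621 -0.046  0.022] [228.6 183.8] [226.7 223.6]
blue -98 9 0 [ 0.621 -0.066  0.037] [234.4 183.4] [230.4 215.1]
blue -52 6 19 [ 0.602 -0.027  0.061] [222.2 187.9] [227.7 221. ]
blue -52 6 -19 [ 0.64  -0.027  0.061] [222.6 176.6] [215.8 215.8]
blue 40 6 19 [0.602 0.048 0.114] [197.9 185.5] [208.9 226.5]
blue 40 6 -19 [0.64  0.048 0.114] [198.3 173.8] [196.2 220.7]
blue 72 6 19 [0.602 0.075 0.132] [188.9 184.6] [201.4 228.7]
blue 72 6 -19 [0.64  0.075 0.132] [189.4 172.7] [188.4 222.7]
blue -84 6 19 [ 0.602 -0.053  0.043] [230.3 188.7] [233.5 219.3]
blue -84 6 -19 [ 0.64  -0.053  0.043] [230.6 177.6] [221.9 214.3]
orange -90 9 0 [ 0.651 -0.363  0.042] [321.8 176.8] [271.5 154.1]
orange -90 -15 0 [ 0.651 -0.349  0.022] [316.9 177.5] [269.5 161. ]
orange -98 9 0 [ 0.651 -0.369  0.037] [323.5 177.1] [272.4 154.1]
orange -52 6 19 [ 0.632 -0.33   0.061] [312.9 181.4] [272.  156.4]
orange -52 6 -19 [ 0.67  -0.33   0.061] [313.1 170.2] [261.7 152.9]
orange 40 6 19 [ 0.632 -0.255  0.114] [292.  178.7] [260.4 155.6]
orange 40 6 -19 [ 0.67  -0.255  0.114] [292.2 167.1] [249.3 151.9]
orange 72 6 19 [ 0.632 -0.228  0.132] [284.3 177.7] [255.8 155.3]
orange 72 6 -19 [ 0.67  -0.228  0.132] [284.5 166. ] [244.6 151.5]
orange -84 6 19 [ 0.632 -0.356  0.043] [319.9 182.3] [275.7 156.6]
orange -84 6 -19 [ 0.67  -0.356  0.043] [320.  171.2] [265.6 153.2]
```

```bash
python3 - <<'E'
from h import *
T=Cam("top",0);S=Cam("scene",0)
for nm,a,b in(("blue",(228,183.9),(226.7,221.9)),("orange",(317.8,176.5),(269.5,158))):
    print(nm,tri(T,np.array(a)-.4,S,np.array(b)-.4), T.at(np.array(a)-.4,.0344),S.at(np.array(b)-.4,.0344))
# green LEDs on plate
for a,b in(((226.8,192.4),(234.5,232.2)),((315,185.5),(275.8,167.2))): print(tri(T,a,S,b))
# glue stick top
for c in(T,S):
    m=cv2.inRange(c.hsv,(0,150,100),(6,255,255))|cv2.inRange(c.hsv,(174,150,100),(180,255,255))
    n,l,st,ce=cv2.connectedComponentsWithStats(m);print([(ce[i].round(1),st[i].tolist()) for i in range(1,n) if st[i,4]>15])
print(T.at((248,192),.086))
E
```

```text
blue (array([ 0.62019658, -0.04335982,  0.03366389]), np.float64(0.0009101934862307758)) [ 0.62050629 -0.04317072  0.0344    ] [ 0.61935658 -0.0430105   0.0344    ]
orange (array([ 0.6533721 , -0.34906328,  0.03553623]), np.float64(0.0013271172361962894)) [ 0.65414106 -0.34896388  0.0344    ] [ 0.65344151 -0.35060692  0.0344    ]
(array([ 0.59258779, -0.04002014,  0.0081475 ]), np.float64(2.5912613023551235e-05))
(array([ 0.62468994, -0.34490981,  0.00895354]), np.float64(7.581170241120806e-06))
[(array([ 52.6, 128.4]), [50, 126, 6, 6, 33]), (array([247.1, 191.5]), [244, 188, 7, 8, 45])]
[(array([247.4, 197.5]), [243, 195, 9, 6, 45]), (array([109.3, 292.8]), [104, 283, 13, 21, 33]), (array([116.9, 299.7]), [111, 290, 12, 19, 29]), (array([ 84.6, 328.1]), [79, 318, 14, 22, 41]), (array([ 95.4, 331.6]), [88, 322, 14, 21, 35])]
[ 0.58796081 -0.11368369  0.086     ]
```

```bash
cat > k.py <<'E'
import numpy as np
from scipy.spatial.transform import Rotation as Ro
from cell import sensors
def Rt(yaw,tilt=0): return Ro.from_euler("z",yaw,degrees=True)*Ro.from_euler("x",180,degrees=True)*Ro.from_euler("y",tilt,degrees=True)
def state():
    o=sensors.get_obs(); return o,np.array(o["tool_pos"]),Ro.from_euler("xyz",o["tool_rot"],degrees=True)
def plan(targets,start=None):
    """targets: (pos,yaw,tilt); start: commanded (pos,Rotation)"""
    o,p,R=state()
    if start: p,R=start
    for pos,yaw,t in targets:
        d=R.inv().apply(np.array(pos)-p)*1e3; rv=(R.inv()*Rt(yaw,t)).as_rotvec()
        print("xyz",d.round(1),"r",rv.round(4))
E
python3 - <<'E'
from k import *
plan([((.47,.30,.25),172,0),((.456,-.1775,.10),179,0)],(np.array([.145,.634,.231]),Rt(167.12)))
E
```

```text
xyz [-391.3 -253.2  -19. ] r [ 0.      0.     -0.0852]
xyz [-484.1 -721.8  131. ] r [ 0.      0.     -0.2073]
```

Emit:
drive_tool(moves=[{"x": -391,"y": -253,"z": -19,"rz": -0.085,"fingers": -1},{"x": -391,"y": -253,"z": -19,"rz": -0.085,"fingers": -1},{"x": -391,"y": -253,"z": -19,"rz": -0.085,"fingers": -1},{"x": -391,"y": -253,"z": -19,"rz": -0.085,"fingers": -1},{"x": -391,"y": -253,"z": -19,"rz": -0.085,"fingers": -1},{"x": -391,"y": -253,"z": -19,"rz": -0.085,"fingers": -1},{"x": -391,"y": -253,"z": -19,"rz": -0.085,"fingers": -1},{"x": -484,"y": -722,"z": 131,"rz": -0.207,"fingers": -1},{"x": -484,"y": -722,"z": 131,"rz": -0.207,"fingers": -1},{"x": -484,"y": -722,"z": 131,"rz": -0.207,"fingers": -1},{"x": -484,"y": -722,"z": 131,"rz": -0.207,"fingers": -1},{"x": -484,"y": -722,"z": 131,"rz": -0.207,"fingers": -1},{"x": -484,"y": -722,"z": 131,"rz": -0.207,"fingers": -1},{"x": -484,"y": -722,"z": 131,"rz": -0.207,"fingers": -1},{"x": -484,"y": -722,"z": 131,"rz": -0.207,"fingers": -1},{"x": -484,"y": -722,"z": 131,"rz": -0.207,"fingers": -1},{"x": -484,"y": -722,"z": 131,"rz": -0.207,"fingers": -1},{"x": -484,"y": -722,"z": 131,"rz": -0.207,"fingers": -1}], force=20)

```text
invalid input at $.moves[0]: expected keys x, y, z, rx, ry, rz, fingers
```

All keys are required.

Emit:
drive_tool(moves=[{"x": -391,"y": -253,"z": -19,"rx": 0,"ry": 0,"rz": -0.085,"fingers": -1},{"x": -391,"y": -253,"z": -19,"rx": 0,"ry": 0,"rz": -0.085,"fingers": -1},{"x": -391,"y": -253,"z": -19,"rx": 0,"ry": 0,"rz": -0.085,"fingers": -1},{"x": -391,"y": -253,"z": -19,"rx": 0,"ry": 0,"rz": -0.085,"fingers": -1},{"x": -391,"y": -253,"z": -19,"rx": 0,"ry": 0,"rz": -0.085,"fingers": -1},{"x": -391,"y": -253,"z": -19,"rx": 0,"ry": 0,"rz": -0.085,"fingers": -1},{"x": -391,"y": -253,"z": -19,"rx": 0,"ry": 0,"rz": -0.085,"fingers": -1},{"x": -484,"y": -722,"z": 131,"rx": 0,"ry": 0,"rz": -0.207,"fingers": -1},{"x": -484,"y": -722,"z": 131,"rx": 0,"ry": 0,"rz": -0.207,"fingers": -1},{"x": -484,"y": -722,"z": 131,"rx": 0,"ry": 0,"rz": -0.207,"fingers": -1},{"x": -484,"y": -722,"z": 131,"rx": 0,"ry": 0,"rz": -0.207,"fingers": -1},{"x": -484,"y": -722,"z": 131,"rx": 0,"ry": 0,"rz": -0.207,"fingers": -1},{"x": -484,"y": -722,"z": 131,"rx": 0,"ry": 0,"rz": -0.207,"fingers": -1},{"x": -484,"y": -722,"z": 131,"rx": 0,"ry": 0,"rz": -0.207,"fingers": -1},{"x": -484,"y": -722,"z": 131,"rx": 0,"ry": 0,"rz": -0.207,"fingers": -1},{"x": -484,"y": -722,"z": 131,"rx": 0,"ry": 0,"rz": -0.207,"fingers": -1},{"x": -484,"y": -722,"z": 131,"rx": 0,"ry": 0,"rz": -0.207,"fingers": -1}], force=20)

```text
time_s: 2.22
tool_pos: [0.4548, -0.1796, 0.0989]
tool_rot: [-180.0, -0.1, 178.8]
force: [0.5, 0.4, -1.0]
grip_width: 0.087
grasp_force: 0.0
```

```bash
python3 - <<'E'
from k import *
o,p,R=state(); print({a:np.round(o[a],3) for a in o})
E
```

```text
{'time_s': np.float64(2.225), 'qpos': array([-20.138,   5.64 ,  40.682, 115.728,  -4.168,  60.139, 111.25 ]), 'joint_velocities': array([-1.895, -1.341, -2.718,  0.024, -0.538,  0.695, -1.181]), 'effort': array([  1.213, -24.704,   3.049, -27.582,   0.219,  -0.059,   0.212]), 'tool_pos': array([ 0.455, -0.18 ,  0.099]), 'tool_rot': array([-1.79972e+02, -9.90000e-02,  1.78759e+02]), 'force': array([ 0.482,  0.367, -0.958]), 'wrist_torque': array([ 0.017,  0.035, -0.024]), 'grasp_force': np.float64(0.0), 'grip_width': np.float64(0.087)}
```

Emit:
drive_tool(moves=[{"x": 0,"y": 0,"z": 40,"rx": 0,"ry": 0,"rz": 0,"fingers": -1},{"x": 0,"y": 0,"z": 70,"rx": 0,"ry": 0,"rz": 0,"fingers": -1},{"x": 0,"y": 0,"z": 82,"rx": 0,"ry": 0,"rz": 0,"fingers": -1},{"x": 0,"y": 0,"z": 88,"rx": 0,"ry": 0,"rz": 0,"fingers": -1},{"x": 0,"y": 0,"z": 88,"rx": 0,"ry": 0,"rz": 0,"fingers": 1},{"x": 0,"y": 0,"z": 88,"rx": 0,"ry": 0,"rz": 0,"fingers": 1},{"x": 0,"y": 0,"z": 88,"rx": 0,"ry": 0,"rz": 0,"fingers": 1},{"x": 0,"y": 0,"z": 88,"rx": 0,"ry": 0,"rz": 0,"fingers": 1},{"x": 0,"y": 0,"z": 88,"rx": 0,"ry": 0,"rz": 0,"fingers": 1},{"x": 0,"y": 0,"z": 88,"rx": 0,"ry": 0,"rz": 0,"fingers": 1},{"x": 0,"y": 0,"z": 88,"rx": 0,"ry": 0,"rz": 0,"fingers": 1},{"x": 0,"y": 0,"z": 88,"rx": 0,"ry": 0,"rz": 0,"fingers": 1}], force=45)

```text
time_s: 3.72
tool_pos: [0.4558, -0.178, 0.0115]
tool_rot: [180.0, -0.0, 179.0]
force: [0.7, 0.0, 1.0]
grip_width: 0.0295
grasp_force: 44.8
```

Emit:
drive_tool(moves=[{"x": 0,"y": 0,"z": -10,"rx": 0,"ry": 0,"rz": 0,"fingers": 1},{"x": 0,"y": 0,"z": -25,"rx": 0,"ry": 0,"rz": 0,"fingers": 1},{"x": 0,"y": 0,"z": -40,"rx": 0,"ry": 0,"rz": 0,"fingers": 1},{"x": 0,"y": 0,"z": -40,"rx": 0,"ry": 0,"rz": 0,"fingers": 1},{"x": 0,"y": 0,"z": -40,"rx": 0,"ry": 0,"rz": 0,"fingers": 1},{"x": 0,"y": 0,"z": -40,"rx": 0,"ry": 0,"rz": 0,"fingers": 1},{"x": 0,"y": 0,"z": -40,"rx": 0,"ry": 0,"rz": 0,"fingers": 1}], force=45)

```text
time_s: 4.6
tool_pos: [0.4554, -0.178, 0.0511]
tool_rot: [180.0, -0.1, 179.0]
force: [0.3, -0.2, -1.6]
grip_width: 0.0292
grasp_force: 44.8
```

```bash
python3 - <<'E'
from k import *
from h import *
o,p,R=state(); print({a:np.round(o[a],3) for a in o if a not in("joint_velocities","effort")})
T=Cam("top");S=Cam("scene")
for n,c in(("T",T),("S",S)):
    for ce,st in blobs(c,"orange",8,(200,150,150,120)): print(n,ce,st)
cv2.imwrite("pics/l1.png",cv2.resize(cv2.cvtColor(S.im,cv2.COLOR_RGB2BGR)[120:280,180:400],None,fx=3,fy=3))
E
```

```text
{'time_s': np.float64(4.6), 'qpos': array([-19.199,  10.285,  40.521, 118.101,  -8.184,  54.378, 114.637]), 'tool_pos': array([ 0.455, -0.178,  0.051]), 'tool_rot': array([ 1.79997e+02, -5.70000e-02,  1.78978e+02]), 'force': array([ 0.283, -0.208, -1.599]), 'wrist_torque': array([0.01 , 0.14 , 0.014]), 'grasp_force': np.float64(44.77), 'grip_width': np.float64(0.029)}
T [312.59 175.91] [306, 168, 15, 17, 220]
T [267.73 208.57] [264, 207, 8, 5, 30]
T [333.76 218.32] [331, 206, 9, 26, 116]
S [266.27 160.06] [258, 154, 19, 13, 128]
S [275.15 195.76] [273, 191, 7, 12, 33]
S [247.72 212.69] [244, 207, 9, 13, 78]
S [330.67 216.59] [327, 210, 9, 15, 95]
```

View pics/l1.png

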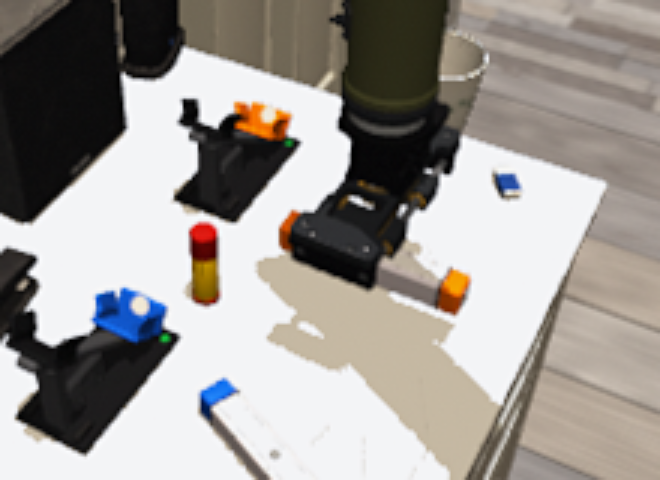

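Emit:
drive_tool(moves=[{"x": 0,"y": 0,"z": -50,"rx": 0,"ry": 0,"rz": 0,"fingers": 1},{"x": 0,"y": 0,"z": -100,"rx": 0,"ry": 0,"rz": 0,"fingers": 1},{"x": 0,"y": 0,"z": -150,"rx": 0,"ry": 0,"rz": 0,"fingers": 1},{"x": 0,"y": 0,"z": -180,"rx": 0,"ry": 0,"rz": 0,"fingers": 1},{"x": 0,"y": 0,"z": -180,"rx": 0,"ry": 0,"rz": 0,"fingers": 1},{"x": 0,"y": 0,"z": -180,"rx": 0,"ry": 0,"rz": 0,"fingers": 1},{"x": 0,"y": 0,"z": -180,"rx": 0,"ry": 0,"rz": 0,"fingers": 1},{"x": 0,"y": 0,"z": -180,"rx": 0,"ry": 0,"rz": 0,"fingers": 1}])

```text
time_s: 5.7
tool_pos: [0.4552, -0.1779, 0.2304]
tool_rot: [-180.0, -0.1, 179.0]
force: [0.7, -0.0, -2.6]
grip_width: 0.0298
grasp_force: 44.8
```

```bash
python3 - <<'E'
from k import *
from h import *
for i in range(4):
    o,p,R=state(); print(np.round(o["force"],2),np.round(o["wrist_torque"],3)); T=Cam("top" if i%2 else "scene")
print(o["tool_pos"],o["tool_rot"])
# targets, commanded start
st=(np.array([.456,-.178,.2315]),Rt(179))
s,c=np.sin(np.radians(35)),np.cos(np.radians(35))
seat=np.array([.653,-.276,.086]); ex=np.array([-.01,c,s]); ez=np.array([0,-s,c])
# TCP offset in cradle z: TCP is 4mm below bar mid (grasp pt 22mm over underside; TCP at 11mm => z=-4mm)
for h,u in((60,8),(15,8)):
    P=seat+ex*u/1e3+ez*(h-3.5)/1e3; print(P.round(4)); plan([(P,90.6,35)],st)
E
```

```text
[ 0.66 -0.01 -2.63] [ 0.011  0.033 -0.049]
[-0.54 -0.15 -3.27] [0.005 0.048 0.003]
[ 0.02  0.71 -2.65] [-0.04   0.068 -0.07 ]
[-0.08 -0.42 -2.67] [ 0.041 -0.008  0.078]
[ 0.4556253  -0.17803225  0.23110492] [-1.79998195e+02 -4.50131126e-02  1.78977106e+02]
[ 0.6529 -0.3019  0.1369]
xyz [-199.1 -120.4   94.6] r [-0.47    0.4833  1.4905]
[ 0.6529 -0.276   0.1   ]
xyz [-198.6  -94.6  131.5] r [-0.47    0.4833  1.4905]
```

```bash
python3 - <<'E'
from k import *
from cell import vision
a=[]
for i in range(24):
    vision.read_camera("top"); a.append(state()[0]["wrist_torque"])
a=np.array(a);print(a.mean(0).round(3),a.std(0).round(3),a[:,1].round(2))
E
```

```text
[ 0.013  0.087 -0.002] [0.027 0.027 0.03 ] [0.12 0.08 0.09 0.07 0.08 0.14 0.09 0.04 0.05 0.14 0.13 0.09 0.1  0.07
 0.08 0.04 0.06 0.1  0.1  0.06 0.06 0.09 0.1  0.11]
```

Emit:
drive_tool(moves=[{"x": -199,"y": -120,"z": 20,"rx": -0.47,"ry": 0.4833,"rz": 1.4905,"fingers": 1},{"x": -199,"y": -120,"z": 20,"rx": -0.47,"ry": 0.4833,"rz": 1.4905,"fingers": 1},{"x": -199,"y": -120,"z": 20,"rx": -0.47,"ry": 0.4833,"rz": 1.4905,"fingers": 1},{"x": -199,"y": -120,"z": 20,"rx": -0.47,"ry": 0.4833,"rz": 1.4905,"fingers": 1},{"x": -199,"y": -120,"z": 20,"rx": -0.47,"ry": 0.4833,"rz": 1.4905,"fingers": 1},{"x": -199,"y": -120,"z": 20,"rx": -0.47,"ry": 0.4833,"rz": 1.4905,"fingers": 1},{"x": -199,"y": -120,"z": 20,"rx": -0.47,"ry": 0.4833,"rz": 1.4905,"fingers": 1},{"x": -199,"y": -120,"z": 20,"rx": -0.47,"ry": 0.4833,"rz": 1.4905,"fingers": 1},{"x": -199,"y": -120,"z": 20,"rx": -0.47,"ry": 0.4833,"rz": 1.4905,"fingers": 1},{"x": -199,"y": -120,"z": 20,"rx": -0.47,"ry": 0.4833,"rz": 1.4905,"fingers": 1},{"x": -199,"y": -120,"z": 50,"rx": -0.47,"ry": 0.4833,"rz": 1.4905,"fingers": 1},{"x": -199,"y": -120,"z": 80,"rx": -0.47,"ry": 0.4833,"rz": 1.4905,"fingers": 1},{"x": -199,"y": -120,"z": 95,"rx": -0.47,"ry": 0.4833,"rz": 1.4905,"fingers": 1},{"x": -199,"y": -120,"z": 95,"rx": -0.47,"ry": 0.4833,"rz": 1.4905,"fingers": 1},{"x": -199,"y": -120,"z": 95,"rx": -0.47,"ry": 0.4833,"rz": 1.4905,"fingers": 1},{"x": -199,"y": -120,"z": 95,"rx": -0.47,"ry": 0.4833,"rz": 1.4905,"fingers": 1}])

```text
time_s: 9.1
tool_pos: [0.653, -0.302, 0.1379]
tool_rot: [179.9, -34.9, 90.7]
force: [-0.4, 0.5, -2.5]
grip_width: 0.0294
grasp_force: 44.8
```

```bash
python3 - <<'E'
from k import *
from h import *
o,p,R=state(); print(o["tool_pos"],R.as_matrix().round(3).tolist(),o["qpos"].round(1),o["force"],o["time_s"])
T=Cam("top");S=Cam("scene")
for n,c in(("T",T),("S",S)):
    for ce,st in blobs(c,"orange",8,(220,110,150,150)): print(n,ce,st)
f=lambda c,x,y,w,h,k:cv2.resize(cv2.cvtColor(c.im,cv2.COLOR_RGB2BGR)[y:y+h,x:x+w],None,fx=k,fy=k,interpolation=cv2.INTER_CUBIC)
cv2.imwrite("pics/h1.png",np.hstack([f(T,260,130,90,90,4),f(S,220,110,90,90,4)]))
E
```

```text
[ 0.65302957 -0.30199827  0.13792565] [[-0.01, 1.0, -0.005], [0.82, 0.011, 0.573], [0.573, 0.002, -0.82]] [ 13.   53.1  46.2  61.6 -56.7 106.7  53. ] [-0.38996867  0.517064   -2.53921839] 9.1
T [322.  157.5] [322, 154, 1, 8, 8]
T [290.07 169.67] [285, 165, 10, 10, 76]
T [309.27 181.57] [306, 180, 8, 4, 30]
T [336.54 229.92] [334, 228, 6, 4, 13]
S [279.5  111.73] [271, 110, 17, 5, 30]
S [251.8  135.09] [246, 130, 13, 12, 81]
S [266.37 159.9 ] [258, 154, 19, 13, 126]
S [316.04 167.01] [303, 161, 29, 12, 110]
S [247.53 212.51] [244, 207, 8, 13, 75]
```

View pics/h1.png

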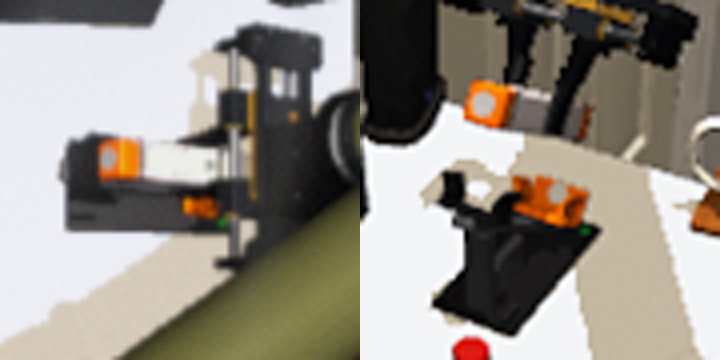

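```bash
python3 - <<'E'
from k import *
from h import *
T=Cam("top",0);S=Cam("scene",0)
o,p,R=state();A=R.as_matrix()
print("meas end",tri(T,np.array((287,169.8))-.4,S,np.array((250.5,135.5))-.4))
mid=p-A[:,2]*.0035; print("mid",mid,"pred end",mid+A[:,0]*.09)
E
```

```text
meas end (array([ 0.64969945, -0.22983737,  0.19486195]), np.float64(0.001051674688953478))
mid [ 0.65289883 -0.30394486  0.14047238] pred end [ 0.6520694  -0.23018301  0.19203302]
```

Emit:
drive_tool(moves=[{"x": 0,"y": 1.5,"z": 15,"rx": 0,"ry": 0,"rz": 0,"fingers": 1},{"x": 0,"y": 1.5,"z": 30,"rx": 0,"ry": 0,"rz": 0,"fingers": 1},{"x": 0,"y": 1.5,"z": 40,"rx": 0,"ry": 0,"rz": 0,"fingers": 1},{"x": 0,"y": 1.5,"z": 46,"rx": 0,"ry": 0,"rz": 0,"fingers": 1},{"x": 0,"y": 1.5,"z": 50,"rx": 0,"ry": 0,"rz": 0,"fingers": 1},{"x": 0,"y": 1.5,"z": 52,"rx": 0,"ry": 0,"rz": 0,"fingers": 1},{"x": 0,"y": 1.5,"z": 53,"rx": 0,"ry": 0,"rz": 0,"fingers": 1},{"x": 0,"y": 1.5,"z": 54,"rx": 0,"ry": 0,"rz": 0,"fingers": 1},{"x": 0,"y": 1.5,"z": 54,"rx": 0,"ry": 0,"rz": 0,"fingers": 1}])

```text
time_s: 10.32
tool_pos: [0.6538, -0.2707, 0.0924]
tool_rot: [180.0, -35.0, 90.6]
force: [0.4, -1.0, -2.3]
grip_width: 0.0299
grasp_force: 44.8
```

```bash
cat > st.py <<'E'
from k import *
from cell import vision
import sys
seat=np.array(eval(sys.argv[1]));s,c=np.sin(np.radians(35)),np.cos(np.radians(35))
f=[];t=[]
for i in range(4): vision.read_camera("top");o,p,R=state();f.append(R.inv().apply(o["force"]));t.append(R.inv().apply(o["wrist_torque"]))
d=(p-seat)*1e3
print("u,y,h of bar mid",np.round([d[1]*c+d[2]*s,d[0],-d[1]*s+d[2]*c+3.5],1),"F tool",np.mean(f,0).round(1),"M tool",np.mean(t,0).round(3),o["tool_rot"].round(1),o["grip_width"].round(4))
E
python3 st.py .653,-.276,.086
```

```text
Traceback (most recent call last):
  File "st.py", line 8, in <module>
    print("u,y,h of bar mid",np.round([d[1]*c+d[2]*s,d[0],-d[1]*s+d[2]*c+3.5],1),"F tool",np.mean(f,0).round(1),"M tool",np.mean(t,0).round(3),o["tool_rot"].round(1),o["grip_width"].round(4))
                                                                                                                                                                      ^^^^^^^^^^^^^^^^^^^^^
AttributeError: 'float' object has no attribute 'round'
```

Emit:
drive_tool(moves=[{"x": 0,"y": 0,"z": 1,"rx": 0,"ry": 0,"rz": 0,"fingers": 1},{"x": 0,"y": 0,"z": 2,"rx": 0,"ry": 0,"rz": 0,"fingers": 1},{"x": 0,"y": 0,"z": 3,"rx": 0,"ry": 0,"rz": 0,"fingers": 1},{"x": 0,"y": 0,"z": 4,"rx": 0,"ry": 0,"rz": 0,"fingers": 1},{"x": 0,"y": 0,"z": 4,"rx": 0,"ry": 0,"rz": 0,"fingers": 1}])

```text
time_s: 11.15
tool_pos: [0.6538, -0.2682, 0.0889]
tool_rot: [-180.0, -35.0, 90.6]
force: [-0.2, -0.3, -2.9]
grip_width: 0.0294
grasp_force: 44.8
```

```bash
sed -i 's/o\["grip_width"\].round(4)/o["grip_width"],o["time_s"]/' st.py; python3 st.py .653,-.276,.086
```

```text
u,y,h of bar mid [8.  0.8 1.6] F tool [-1.5  0.2  2. ] M tool [ 0.029 -1.025  0.031] [180.  -35.   90.6] 0.029920042628404028 11.35
```

Emit:
drive_tool(moves=[{"x": 0,"y": 0,"z": 1,"rx": 0,"ry": 0,"rz": 0,"fingers": 1},{"x": 0,"y": 0,"z": 2,"rx": 0,"ry": 0,"rz": 0,"fingers": 1},{"x": 0,"y": 0,"z": 2,"rx": 0,"ry": 0,"rz": 0,"fingers": 1}])

```text
time_s: 11.72
tool_pos: [0.6538, -0.2671, 0.0874]
tool_rot: [180.0, -35.0, 90.6]
force: [-0.1, 0.2, -2.0]
grip_width: 0.0297
grasp_force: 44.8
```

```bash
python3 st.py .653,-.276,.086
```

```text
u,y,h of bar mid [ 8.1  0.8 -0.4] F tool [-1.3 -0.2  2.3] M tool [ 0.042 -1.039  0.021] [180.  -35.   90.6] 0.029710577540104186 11.925
```

Still free (height estimate is within ±2 mm); continue.

Emit:
drive_tool(moves=[{"x": 0,"y": 0,"z": 1,"rx": 0,"ry": 0,"rz": 0,"fingers": 1},{"x": 0,"y": 0,"z": 2,"rx": 0,"ry": 0,"rz": 0,"fingers": 1},{"x": 0,"y": 0,"z": 2,"rx": 0,"ry": 0,"rz": 0,"fingers": 1}])

```text
time_s: 12.3
tool_pos: [0.6538, -0.267, 0.0871]
tool_rot: [179.9, -34.9, 90.6]
force: [-0.4, -4.5, 5.5]
grip_width: 0.03
grasp_force: 44.8
```

```bash
python3 st.py .653,-.276,.086
```

```text
u,y,h of bar mid [ 8.   0.8 -0.7] F tool [ 0.2 -1.6 -7. ] M tool [ 0.221 -0.657  0.024] [179.9 -34.9  90.6] 0.029792400949511254 12.5
```

Emit:
drive_tool(moves=[{"x": -2,"y": 0,"z": -1,"rx": 0,"ry": 0,"rz": 0,"fingers": 1},{"x": -4,"y": 0,"z": -1,"rx": 0,"ry": 0,"rz": 0,"fingers": 1},{"x": -6,"y": 0,"z": -1,"rx": 0,"ry": 0,"rz": 0,"fingers": 1},{"x": -7,"y": 0,"z": -1,"rx": 0,"ry": 0,"rz": 0,"fingers": 1},{"x": -7,"y": 0,"z": -1,"rx": 0,"ry": 0,"rz": 0,"fingers": 1}])

```text
time_s: 13.12
tool_pos: [0.6543, -0.2717, 0.0839]
tool_rot: [179.9, -35.1, 90.7]
force: [-1.4, -1.4, 7.6]
grip_width: 0.0299
grasp_force: 44.8
```

```bash
python3 st.py .653,-.276,.086
```

```text
u,y,h of bar mid [ 2.4  1.3 -0.7] F tool [ 3.5 -1.4 -5.8] M tool [ 0.196 -0.087  0.08 ] [179.9 -35.1  90.7] 0.0296001588876629 13.325
```

Emit:
drive_tool(moves=[{"x": 0,"y": -0.5,"z": -2,"rx": 0,"ry": 0,"rz": 0,"fingers": 1},{"x": -1,"y": -0.5,"z": -2,"rx": 0,"ry": 0,"rz": 0,"fingers": 1},{"x": -2,"y": -0.5,"z": -2,"rx": 0,"ry": 0,"rz": 0,"fingers": 1},{"x": -2,"y": -0.5,"z": -2,"rx": 0,"ry": 0,"rz": 0,"fingers": 1}])

```text
time_s: 13.82
tool_pos: [0.6535, -0.2734, 0.0833]
tool_rot: [-180.0, -35.2, 90.7]
force: [-0.8, 5.5, 1.4]
grip_width: 0.0294
grasp_force: 44.7
```

```bash
python3 st.py .653,-.276,.086
```

```text
u,y,h of bar mid [ 0.5  0.6 -0.2] F tool [ 5.4 -0.8  1.6] M tool [0.229 0.448 0.187] [-180.   -35.2   90.7] 0.02994654521176036 14.025
```

Emit:
drive_tool(moves=[{"x": 0.5,"y": 0,"z": 0.5,"rx": 0,"ry": 0,"rz": 0,"fingers": 1},{"x": 0.5,"y": 0,"z": 0.5,"rx": 0,"ry": 0,"rz": 0,"fingers": -1},{"x": 0.5,"y": 0,"z": 0.5,"rx": 0,"ry": 0,"rz": 0,"fingers": -1},{"x": 0.5,"y": 0,"z": 0.5,"rx": 0,"ry": 0,"rz": 0,"fingers": -1},{"x": 0.5,"y": 0,"z": 0.5,"rx": 0,"ry": 0,"rz": 0,"fingers": -1},{"x": 0.5,"y": 0,"z": 0.5,"rx": 0,"ry": 0,"rz": 0,"fingers": -1},{"x": 0.5,"y": 0,"z": -10,"rx": 0,"ry": 0,"rz": 0,"fingers": -1},{"x": 0.5,"y": 0,"z": -40,"rx": 0,"ry": 0,"rz": 0,"fingers": -1},{"x": 0.5,"y": 0,"z": -90,"rx": 0,"ry": 0,"rz": 0,"fingers": -1},{"x": 0.5,"y": 0,"z": -120,"rx": 0,"ry": 0,"rz": 0,"fingers": -1},{"x": 0.5,"y": 0,"z": -120,"rx": 0,"ry": 0,"rz": 0,"fingers": -1}])

```text
time_s: 15.4
tool_pos: [0.6535, -0.3466, 0.184]
tool_rot: [179.8, -34.8, 90.6]
force: [-0.3, -0.5, -1.0]
grip_width: 0.0867
grasp_force: 0.0
```

```bash
python3 - <<'E'
from k import *
o,p,R=state(); print(p,o["tool_rot"],o["qpos"].round(1))
# to blue, grasp psi=155.2 ; blue mid
plan([((.50,-.08,.22),120,0),((.439,.0345,.20),155.2,0),((.439,.0345,.09),155.2,0)])
E
```

```text
[ 0.65352238 -0.34660469  0.18401994] [179.82424467 -34.76976055  90.55438638] [ 18.6  54.6  46.   52.1 -57.6 112.5  50.5]
xyz [ 240.7 -151.3  122.9] r [ 0.1588 -0.5925 -0.4988]
xyz [ 323.9 -211.5  204.7] r [ 0.3446 -0.5387 -1.0929]
xyz [ 261.1 -211.7  295.1] r [ 0.3446 -0.5387 -1.0929]
```

```bash
python3 - <<'E'
from k import *
plan([((.52,-.30,.27),100,10),((.46,-.05,.25),135,0)])
E
```

```text
xyz [  88.4 -132.9  -43.7] r [ 0.0663 -0.4311 -0.1543]
xyz [ 282.8 -191.   115.4] r [ 0.2381 -0.5746 -0.7522]
```

Emit:
drive_tool(moves=[{"x": 88,"y": -133,"z": -44,"rx": 0.066,"ry": -0.43,"rz": -0.154,"fingers": -1},{"x": 88,"y": -133,"z": -44,"rx": 0.066,"ry": -0.43,"rz": -0.154,"fingers": -1},{"x": 88,"y": -133,"z": -44,"rx": 0.066,"ry": -0.43,"rz": -0.154,"fingers": -1},{"x": 283,"y": -191,"z": 115,"rx": 0.238,"ry": -0.575,"rz": -0.752,"fingers": -1},{"x": 283,"y": -191,"z": 115,"rx": 0.238,"ry": -0.575,"rz": -0.752,"fingers": -1},{"x": 283,"y": -191,"z": 115,"rx": 0.238,"ry": -0.575,"rz": -0.752,"fingers": -1},{"x": 283,"y": -191,"z": 115,"rx": 0.238,"ry": -0.575,"rz": -0.752,"fingers": -1},{"x": 283,"y": -191,"z": 115,"rx": 0.238,"ry": -0.575,"rz": -0.752,"fingers": -1},{"x": 283,"y": -191,"z": 115,"rx": 0.238,"ry": -0.575,"rz": -0.752,"fingers": -1},{"x": 324,"y": -212,"z": 205,"rx": 0.3446,"ry": -0.5387,"rz": -1.0929,"fingers": -1},{"x": 324,"y": -212,"z": 205,"rx": 0.3446,"ry": -0.5387,"rz": -1.0929,"fingers": -1},{"x": 324,"y": -212,"z": 205,"rx": 0.3446,"ry": -0.5387,"rz": -1.0929,"fingers": -1},{"x": 324,"y": -212,"z": 205,"rx": 0.3446,"ry": -0.5387,"rz": -1.0929,"fingers": -1},{"x": 261,"y": -212,"z": 295,"rx": 0.3446,"ry": -0.5387,"rz": -1.0929,"fingers": -1},{"x": 261,"y": -212,"z": 295,"rx": 0.3446,"ry": -0.5387,"rz": -1.0929,"fingers": -1},{"x": 261,"y": -212,"z": 295,"rx": 0.3446,"ry": -0.5387,"rz": -1.0929,"fingers": -1},{"x": 261,"y": -212,"z": 295,"rx": 0.3446,"ry": -0.5387,"rz": -1.0929,"fingers": -1}])

```text
time_s: 17.52
tool_pos: [0.44, 0.0366, 0.0916]
tool_rot: [179.8, -0.1, 155.2]
force: [-0.2, -0.6, 0.5]
grip_width: 0.0871
grasp_force: 0.0
```

```bash
python3 - <<'E'
from k import *
from h import *
o,p,R=state(); print(p,o["tool_rot"],o["qpos"].round(1),o["time_s"])
plan([((.439,.0345,.0115),155.2,0)])
T=Cam("top");S=Cam("scene")
for n,c in(("T",T),("S",S)):
    for col in("orange","blue"):
        for ce,st in blobs(c,col,8,(170,130,180,170)): print(n,col,ce,st)
f=lambda c,x,y,w,h,k:cv2.resize(cv2.cvtColor(c.im,cv2.COLOR_RGB2BGR)[y:y+h,x:x+w],None,fx=k,fy=k,interpolation=cv2.INTER_CUBIC)
cv2.imwrite("pics/p1.png",np.hstack([f(T,260,130,80,80,5),f(S,220,110,80,80,5)]))
E
```

```text
[0.44001348 0.03655021 0.09156998] [ 1.79783279e+02 -9.87558194e-02  1.55211657e+02] [-64.5  -2.7  56.3 122.5   2.4  59.   55.9] 17.525
xyz [-0.1 -2.6 80.1] r [ 0.0038 -0.0017  0.0002]
T orange [279.97 171.65] [275, 167, 9, 10, 69]
T orange [314.69 176.98] [306, 168, 15, 17, 129]
T orange [333.73 218.54] [331, 206, 9, 26, 119]
T blue [222.23 182.92] [215, 175, 16, 17, 196]
T blue [213.85 215.36] [210, 213, 8, 6, 33]
T blue [329.24 253.41] [326, 251, 7, 6, 29]
S orange [246.99 156.66] [241, 152, 13, 11, 77]
S orange [316.04 167.01] [303, 161, 29, 12, 110]
S orange [247.59 212.33] [244, 207, 8, 13, 79]
S blue [347.67 180.  ] [346, 178, 4, 5, 18]
S blue [221.76 225.15] [211, 216, 24, 18, 250]
S blue [292.31 296.1 ] [285, 291, 14, 9, 83]
```

View pics/p1.png

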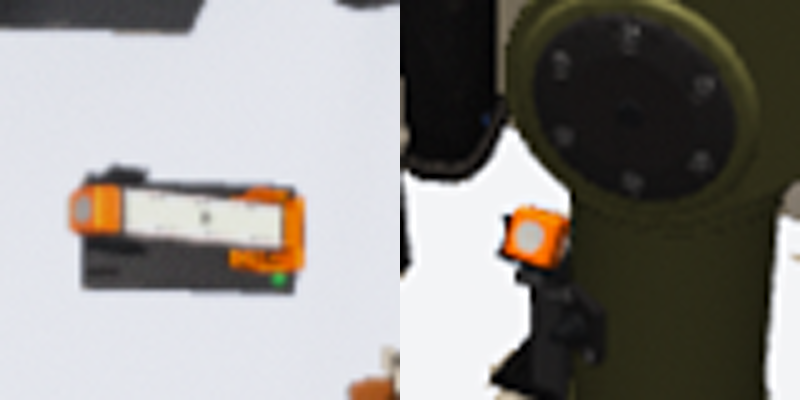

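```bash
python3 - <<'E'
from h import *
T=Cam("top",0);S=Cam("scene",0)
print(tri(T,(276.2,171.2),S,(245.6,157.)))
E
```

```text
(array([ 0.65111503, -0.20216053,  0.13681888]), np.float64(0.0012469204910913534))
```

Emit:
drive_tool(moves=[{"x": 0,"y": 0,"z": 30,"rx": 0,"ry": 0,"rz": 0,"fingers": -1},{"x": 0,"y": 0,"z": 60,"rx": 0,"ry": 0,"rz": 0,"fingers": -1},{"x": 0,"y": 0,"z": 73,"rx": 0,"ry": 0,"rz": 0,"fingers": -1},{"x": 0,"y": 0,"z": 78,"rx": 0,"ry": 0,"rz": 0,"fingers": -1},{"x": 0,"y": 0,"z": 78,"rx": 0,"ry": 0,"rz": 0,"fingers": 1},{"x": 0,"y": 0,"z": 78,"rx": 0,"ry": 0,"rz": 0,"fingers": 1},{"x": 0,"y": 0,"z": 78,"rx": 0,"ry": 0,"rz": 0,"fingers": 1},{"x": 0,"y": 0,"z": 78,"rx": 0,"ry": 0,"rz": 0,"fingers": 1},{"x": 0,"y": 0,"z": 78,"rx": 0,"ry": 0,"rz": 0,"fingers": 1},{"x": 0,"y": 0,"z": 78,"rx": 0,"ry": 0,"rz": 0,"fingers": 1},{"x": 0,"y": 0,"z": 78,"rx": 0,"ry": 0,"rz": 0,"fingers": 1},{"x": 0,"y": 0,"z": 78,"rx": 0,"ry": 0,"rz": 0,"fingers": 1}], force=45)

```text
time_s: 19.12
tool_pos: [0.4379, 0.0375, 0.0117]
tool_rot: [179.9, -0.2, 155.3]
force: [-0.2, -0.9, 1.9]
grip_width: 0.0295
grasp_force: 45.0
```

Emit:
drive_tool(moves=[{"x": 0,"y": 0,"z": -10,"rx": 0,"ry": 0,"rz": 0,"fingers": 1},{"x": 0,"y": 0,"z": -30,"rx": 0,"ry": 0,"rz": 0,"fingers": 1},{"x": 0,"y": 0,"z": -60,"rx": 0,"ry": 0,"rz": 0,"fingers": 1},{"x": 0,"y": 0,"z": -60,"rx": 0,"ry": 0,"rz": 0,"fingers": 1},{"x": 0,"y": 0,"z": -60,"rx": 0,"ry": 0,"rz": 0,"fingers": 1}])

```text
time_s: 19.75
tool_pos: [0.4375, 0.0377, 0.0712]
tool_rot: [179.8, -0.3, 155.4]
force: [-0.5, -0.3, -3.2]
grip_width: 0.0298
grasp_force: 45.0
```

```bash
python3 - <<'E'
from k import *
from cell import vision
a=[];f=[]
for i in range(20):
    vision.read_camera("top"); o,p,R=state();a.append(R.inv().apply(o["wrist_torque"]));f.append(o["force"])
a=np.array(a);print("M tool",a.mean(0).round(3),a.std(0).round(3),np.mean(f,0).round(2),p,o["tool_rot"],o["time_s"])
E
```

```text
M tool [ 0.021  0.064 -0.007] [0.03  0.021 0.037] [-0.08 -0.02 -2.98] [0.4381711  0.03742605 0.07174541] [179.84363011  -0.22833871 155.33379101] 20.75
```

```bash
python3 - <<'E'
from k import *
s,c=np.sin(np.radians(35)),np.cos(np.radians(35))
seat=np.array([.620,.0304,.086]); ex=np.array([.012,c,s]); ez=np.array([0,-s,c])
P=seat+ex*.010+ez*(.060-.0035)
plan([((.45,.02,.24),140,0),(P+[0,0,.08],89.3,35),(P,89.3,35)]);print(P)
E
```

```text
xyz [ -17.4  -10.4 -168.4] r [ 0.0022 -0.0043  0.2676]
xyz [-177.8   47.9 -146.9] r [-0.3513  0.5358  1.1145]
xyz [-178.1   47.7  -66.9] r [-0.3513  0.5358  1.1145]
[0.62012    0.00618445 0.13801785]
```

Emit:
drive_tool(moves=[{"x": 0,"y": 0,"z": -60,"rx": 0,"ry": 0,"rz": 0,"fingers": 1},{"x": -5,"y": 0,"z": -120,"rx": 0,"ry": 0,"rz": 0.1,"fingers": 1},{"x": -17,"y": -10,"z": -168,"rx": 0,"ry": 0,"rz": 0.267,"fingers": 1},{"x": -178,"y": 48,"z": -147,"rx": -0.3513,"ry": 0.5358,"rz": 1.1145,"fingers": 1},{"x": -178,"y": 48,"z": -147,"rx": -0.3513,"ry": 0.5358,"rz": 1.1145,"fingers": 1},{"x": -178,"y": 48,"z": -147,"rx": -0.3513,"ry": 0.5358,"rz": 1.1145,"fingers": 1},{"x": -178,"y": 48,"z": -147,"rx": -0.3513,"ry": 0.5358,"rz": 1.1145,"fingers": 1},{"x": -178,"y": 48,"z": -147,"rx": -0.3513,"ry": 0.5358,"rz": 1.1145,"fingers": 1},{"x": -178,"y": 48,"z": -147,"rx": -0.3513,"ry": 0.5358,"rz": 1.1145,"fingers": 1},{"x": -178,"y": 48,"z": -147,"rx": -0.3513,"ry": 0.5358,"rz": 1.1145,"fingers": 1},{"x": -178,"y": 48,"z": -147,"rx": -0.3513,"ry": 0.5358,"rz": 1.1145,"fingers": 1},{"x": -178,"y": 48,"z": -147,"rx": -0.3513,"ry": 0.5358,"rz": 1.1145,"fingers": 1},{"x": -178,"y": 48,"z": -110,"rx": -0.3513,"ry": 0.5358,"rz": 1.1145,"fingers": 1},{"x": -178,"y": 48,"z": -80,"rx": -0.3513,"ry": 0.5358,"rz": 1.1145,"fingers": 1},{"x": -178,"y": 48,"z": -67,"rx": -0.3513,"ry": 0.5358,"rz": 1.1145,"fingers": 1},{"x": -178,"y": 48,"z": -67,"rx": -0.3513,"ry": 0.5358,"rz": 1.1145,"fingers": 1},{"x": -178,"y": 48,"z": -67,"rx": -0.3513,"ry": 0.5358,"rz": 1.1145,"fingers": 1}])

```text
time_s: 22.88
tool_pos: [0.6208, 0.0062, 0.1392]
tool_rot: [179.9, -35.0, 89.4]
force: [-0.8, 0.2, -2.2]
grip_width: 0.0294
grasp_force: 45.0
```

```bash
python3 st.py .620,.0304,.086; python3 - <<'E'
from k import *
from h import *
o,p,R=state(); print(p,R.as_matrix().round(3).tolist(),o["qpos"].round(1))
A=R.as_matrix();mid=p-A[:,2]*.0035; print("pred end",mid+A[:,0]*.088)
T=Cam("top");S=Cam("scene")
for n,c in(("T",T),("S",S)):
    for ce,st in blobs(c,"blue",8,(170,130,90,170)): print(n,ce,st)
f=lambda c,x,y,w,h,k:cv2.resize(cv2.cvtColor(c.im,cv2.COLOR_RGB2BGR)[y:y+h,x:x+w],None,fx=k,fy=k,interpolation=cv2.INTER_CUBIC)
cv2.imwrite("pics/h2.png",np.hstack([f(T,170,140,80,80,5),f(S,170,170,80,80,5)]))
E
```

```text
u,y,h of bar mid [10.6  0.6 60.9] F tool [-1.7  0.1  2.3] M tool [ 0.019 -1.03   0.031] [179.9 -35.   89.4] 0.029994796128087774 23.075
[0.62056171 0.0062072  0.13908106] [[0.009, 1.0, 0.008], [0.819, -0.012, 0.573], [0.573, 0.002, -0.819]] [-26.8  36.9  58.7  94.8 -60.1  91.5  44.3]
pred end [0.62134278 0.07628648 0.19241524]
T [189.79 176.65] [185, 171, 9, 11, 72]
S [194.4  207.41] [186, 200, 17, 16, 142]
S [221.95 225.1 ] [211, 216, 24, 18, 234]
```

View pics/h2.png

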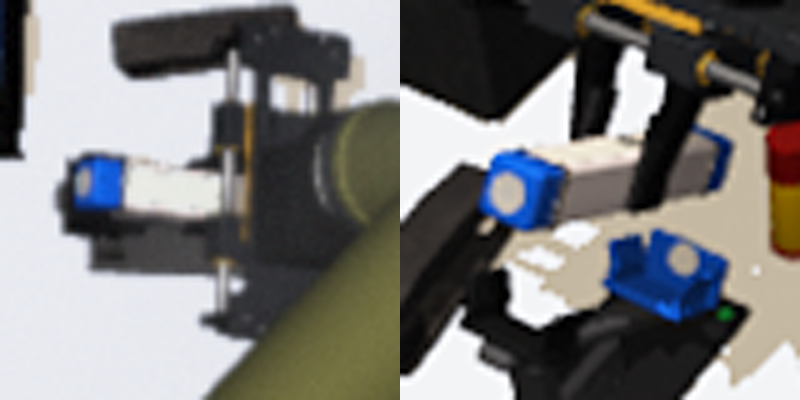

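```bash
python3 - <<'E'
from h import *
T=Cam("top",0);S=Cam("scene",0)
print(tri(T,(186.2,176.4),S,(191,208.2)))
print(T.at((211,148),.056))
E
```

```text
(array([0.62028256, 0.07580088, 0.19181536]), np.float64(0.0008797871322245237))
[0.73737551 0.01567468 0.056     ]
```

Emit:
drive_tool(moves=[{"x": 0,"y": 0,"z": 15,"rx": 0,"ry": 0,"rz": 0,"fingers": 1},{"x": 0,"y": 0,"z": 30,"rx": 0,"ry": 0,"rz": 0,"fingers": 1},{"x": 0,"y": 0,"z": 35,"rx": 0,"ry": 0,"rz": 0,"fingers": 1},{"x": 0,"y": 0,"z": 35,"rx": 0,"ry": 0,"rz": 0,"fingers": 1}])

```text
time_s: 23.68
tool_pos: [0.62, 0.0273, 0.1088]
tool_rot: [-179.9, -35.0, 89.3]
force: [-0.5, -1.2, -2.0]
grip_width: 0.0294
grasp_force: 45.0
```

Emit:
drive_tool(moves=[{"x": 0,"y": 0,"z": 8,"rx": 0,"ry": 0,"rz": 0,"fingers": 1},{"x": 0,"y": 0,"z": 14,"rx": 0,"ry": 0,"rz": 0,"fingers": 1},{"x": 0,"y": 0,"z": 18,"rx": 0,"ry": 0,"rz": 0,"fingers": 1},{"x": 0,"y": 0,"z": 20,"rx": 0,"ry": 0,"rz": 0,"fingers": 1},{"x": 0,"y": 0,"z": 22,"rx": 0,"ry": 0,"rz": 0,"fingers": 1},{"x": 0,"y": 0,"z": 23,"rx": 0,"ry": 0,"rz": 0,"fingers": 1},{"x": 0,"y": 0,"z": 24,"rx": 0,"ry": 0,"rz": 0,"fingers": 1},{"x": 0,"y": 0,"z": 24,"rx": 0,"ry": 0,"rz": 0,"fingers": 1}])

```text
time_s: 24.68
tool_pos: [0.6205, 0.0403, 0.0898]
tool_rot: [180.0, -35.0, 89.3]
force: [0.1, 1.0, -1.8]
grip_width: 0.0295
grasp_force: 45.0
```

```bash
python3 st.py .620,.0304,.086
```

```text
u,y,h of bar mid [10.3  0.6  1. ] F tool [-1.6  0.1  2.4] M tool [ 0.029 -1.03   0.009] [180.  -35.   89.3] 0.029628610436628844 24.875
```

Free at h=1; go down 1.5 mm and slide down-slope.

Emit:
drive_tool(moves=[{"x": 0,"y": 0,"z": 0.8,"rx": 0,"ry": 0,"rz": 0,"fingers": 1},{"x": -2,"y": 0,"z": 1.5,"rx": 0,"ry": 0,"rz": 0,"fingers": 1},{"x": -4,"y": 0,"z": 1.5,"rx": 0,"ry": 0,"rz": 0,"fingers": 1},{"x": -5.5,"y": 0,"z": 1.5,"rx": 0,"ry": 0,"rz": 0,"fingers": 1},{"x": -6.5,"y": 0,"z": 1.5,"rx": 0,"ry": 0,"rz": 0,"fingers": 1},{"x": -7,"y": 0,"z": 1.5,"rx": 0,"ry": 0,"rz": 0,"fingers": 1},{"x": -7,"y": 0,"z": 1.5,"rx": 0,"ry": 0,"rz": 0,"fingers": 1}])

```text
time_s: 25.75
tool_pos: [0.6207, 0.0353, 0.0849]
tool_rot: [180.0, -35.0, 89.3]
force: [0.3, -0.7, 2.3]
grip_width: 0.0296
grasp_force: 45.0
```

```bash
python3 st.py .620,.0304,.086
```

```text
u,y,h of bar mid [ 3.5  0.7 -0.2] F tool [ 0.8  0.1 -3.4] M tool [-0.015 -0.316  0.011] [180.  -35.   89.3] 0.029484462281759768 25.95
```

Emit:
drive_tool(moves=[{"x": 0,"y": 0,"z": -1,"rx": 0,"ry": 0,"rz": 0,"fingers": 1},{"x": -1,"y": 0,"z": -1,"rx": 0,"ry": 0,"rz": 0,"fingers": 1},{"x": -2,"y": 0,"z": -1,"rx": 0,"ry": 0,"rz": 0,"fingers": 1},{"x": -3,"y": 0,"z": -1,"rx": 0,"ry": 0,"rz": 0,"fingers": 1},{"x": -3,"y": 0,"z": -1,"rx": 0,"ry": 0,"rz": 0,"fingers": 1}])

```text
time_s: 26.58
tool_pos: [0.6202, 0.0347, 0.0847]
tool_rot: [-180.0, -35.2, 89.4]
force: [-2.6, 4.7, 6.5]
grip_width: 0.0294
grasp_force: 45.0
```

```bash
python3 st.py .620,.0304,.086
```

```text
u,y,h of bar mid [ 2.8  0.2 -0. ] F tool [ 7.7 -2.  -2.1] M tool [0.447 0.679 0.213] [-180.   -35.2   89.4] 0.029976290750757327 26.775
```

Emit:
drive_tool(moves=[{"x": 1,"y": 0,"z": -0.5,"rx": 0,"ry": 0,"rz": 0,"fingers": 1},{"x": 1,"y": 0,"z": -0.5,"rx": 0,"ry": 0,"rz": 0,"fingers": -1},{"x": 1,"y": 0,"z": -0.5,"rx": 0,"ry": 0,"rz": 0,"fingers": -1},{"x": 1,"y": 0,"z": -0.5,"rx": 0,"ry": 0,"rz": 0,"fingers": -1},{"x": 1,"y": 0,"z": -0.5,"rx": 0,"ry": 0,"rz": 0,"fingers": -1},{"x": 1,"y": 0,"z": -0.5,"rx": 0,"ry": 0,"rz": 0,"fingers": -1},{"x": 1,"y": 0,"z": -10,"rx": 0,"ry": 0,"rz": 0,"fingers": -1},{"x": 1,"y": 0,"z": -40,"rx": 0,"ry": 0,"rz": 0,"fingers": -1},{"x": 1,"y": 0,"z": -90,"rx": 0,"ry": 0,"rz": 0,"fingers": -1},{"x": 1,"y": 0,"z": -120,"rx": 0,"ry": 0,"rz": 0,"fingers": -1},{"x": 1,"y": -60,"z": -120,"rx": 0,"ry": 0,"rz": 0,"fingers": -1},{"x": 1,"y": -120,"z": -150,"rx": 0,"ry": 0,"rz": 0,"fingers": -1},{"x": 1,"y": -150,"z": -150,"rx": 0,"ry": 0,"rz": 0,"fingers": -1},{"x": 1,"y": -150,"z": -150,"rx": 0,"ry": 0,"rz": 0,"fingers": -1}])

```text
time_s: 28.52
tool_pos: [0.468, -0.052, 0.2087]
tool_rot: [179.8, -35.2, 89.2]
force: [1.1, -0.2, 0.4]
grip_width: 0.0868
grasp_force: 0.0
```

```bash
python3 - <<'E'
from h import *
o=sensors.get_obs();print(o["time_s"],o["tool_pos"],o["force"])
T=Cam("top");S=Cam("scene")
f=lambda c,x,y,w,h,k:cv2.resize(cv2.cvtColor(c.im,cv2.COLOR_RGB2BGR)[y:y+h,x:x+w],None,fx=k,fy=k,interpolation=cv2.INTER_CUBIC)
cv2.imwrite("pics/p2.png",np.hstack([f(T,170,120,200,150,2),f(S,160,140,100,75,4)]))
cv2.imwrite("pics/p3.png",np.hstack([f(T,170,140,80,80,5),f(S,170,190,80,80,5)]))
E
```

```text
28.525 [ 0.46800787 -0.05200744  0.20868376] [ 1.10729299 -0.23607727  0.40017079]
```

View pics/p3.png

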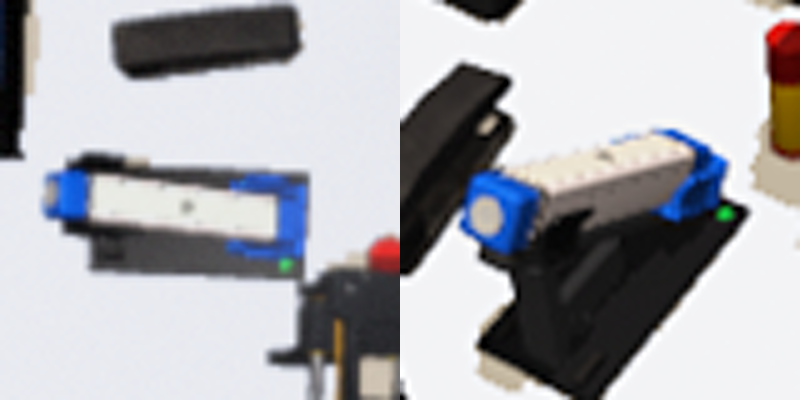

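View pics/p2.png

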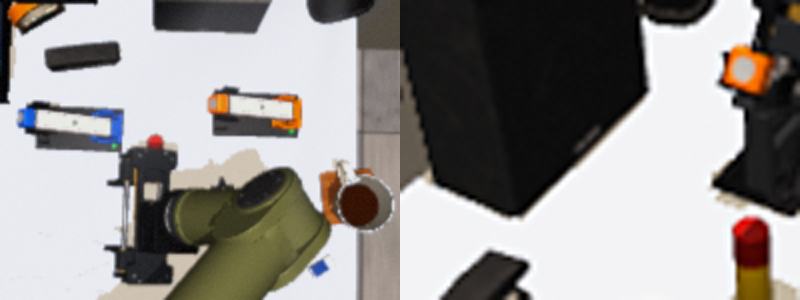

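```bash
python3 - <<'E'
from h import *
from cell import workorder
T=Cam("top",0);S=Cam("scene",0)
P,e=tri(T,(179.6,178.2),S,(187,232.4));print(P,e)
if np.linalg.norm(P-[.621,.1041,.1376])<.005: print(workorder.sign_off())
E
```

```text
[0.62046377 0.10386468 0.13836311] 0.0008147419067946906
the job is handed in; nothing more can be done
None
```

Both light bars are back in their matching docks, felt heavy (battery) end down at the foot stop and released, orange first; camera checks put each within about 1 mm of its stored position, and the job was handed in at about 28.5 s.

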